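Feed two pale dowels from the drum dispenser

ROBOT

A 6-joint arm with a two-finger parallel gripper is mounted at the origin on the work surface; the furniture and walls round the work are solid. World frame = base frame: x ahead of the robot, y to its left, z up, the work surface at z = 0. Lengths are in mm, angles in rad, forces in N, time in s.
With the tool pointing down it reaches from about 375 to 925 mm from the base axis. Payload 5.7 kg.
Tool frame: the origin (TCP) lies on the centre line of the jaws, within the pads' length; the fingertips stand 19 mm ahead of it and the grasp point (between the pads) is the TCP (arm.tips_ahead is the distance from the TCP to the fingertips, in mm); z points along the fingers, y is the line along which they close (so a half turn about z gives the same grasp; the last joint's range is limited). The gripper opens to 85 mm and grips with 20 to 120 N. Pads are 22 mm wide; open, the fingers measure 114 mm over their backs; the gripper's body (76 mm by 85 mm) begins 54 mm behind the grasp point. The pads swing forward as they close: fully open they stand 13 mm farther back than shut.
Start: joints at [-1.461, 0.359, 1.51, -0, 1.272, -0.115], TCP at [133.734, -584.877, 250.267] pointing down, gripper open.
Joint ranges: [-2.97, 2.97], [-1.01, 2.36], [0.21, 2.38], [-0.96, 4.11], [0.2, 2.71], [-2.98, 2.98]. Speed limits (rad/s): [2.39, 2.39, 3.14, 3.14, 3.14, 3.14].

INTERFACE

Orientations are given as a unit quaternion [w, x, y, z].
In Python, from cell import arm gives the robot as it stands.
- The arm moves only by the tool step_arm, never from a script. Its argument "plan" is text: rows parted by semicolons, each of 7 numbers parted by spaces: the shift along the tool's x, y, z in mm, then the turn, a rotation vector about the tool's x, y, z in rad, then the opening, from 0 (shut) to 1 (fully open). In form: x y z wx wy wz fingers; .... A call has 1 to 12 rows; each row is the pose to reach, as a shift and turn from the pose commanded when the call began, along the tool's axes at that moment; what a row does not reach only later rows make up. A row lasts 1/8 s, in which the tool goes at most 62.5 mm and 10.7 degrees, less where a joint would pass 70% of its speed; a pose out of reach is approached as far as the arm can. A call with a gripper value outside its range is refused whole. The fingers move at their own pace and stop on an object; the grip force is fixed at half the most. Time passes only in rows, so rows that repeat a pose let the fingers close. It gives the time, the measured TCP pose, the force, the opening and the grip force at its end, in the units of the state.
- arm.get_state(): the state, without advancing time (a new reading comes with each control period).
- arm.snapshot(name): name is "scene" or "side" or "wrist"; returns a dict with "color" (480x640x3 uint8, red, green, blue), "intrinsics" (3x3 intrinsics, pixels), "R" (3x3) and "t" (3): a world point X has camera coordinates R X + t. Camera axes: x right, y down, z forward; pixel columns grow to the right and rows downward; lengths in mm; the calibration is good to about 2 mm. The wrist camera is an equidistant fisheye: a pixel r from the principal point sees the ray r / f radians off the axis. A picture is of the moment at which its call begins. There is no depth.
- arm.finish_job(): hands the job in; it is judged then, once.
The state is a dict: "clock": time; "joint_pos": joint angles; "joint_vel": joint speeds; "tau": joint torques, N m; "tool_pos": TCP position; "ee_rot": TCP orientation; "wrist_force": force on the tool from outside, world axes, zero at the start; "moment": the same for the moment, N m; "finger_gap": finger opening in mm; "finger_force": force on a finger pad.
Only numpy, scipy, OpenCV 4.12 (cv2) and the standard library are available. Lean on these libraries where they do the work, as an engineer would, in place of code of your own. Each camera call takes 0.05 s, during which the arm holds its last target. There are 200 camera calls.

TASK

Turn the blue dowel drum slowly by its red crank handle, towards the chute, so that the two pale dowels drop out one after the other into the chute; then stop and let go, with the dark dowel still in the drum. Do not touch the dowels with the fingers.

Things in the scene. Friction and masses are not known exactly. Their poses are not given: they have to be found in the camera images.
- feeder: Dowel dispenser, fixed: plywood base 270 x 100 mm, two cheeks, blue drum between them (axis 100 mm above the bench, 124 mm diameter), aluminium chute with end lip 44 mm above the bench. Origin on the bench under the drum's middle; -x points down the chute (lip at 174 mm), y along the drum's axis, z up. Crank on the +y side. Dropped dowels rest at x about -160 and -140 mm. Yaw within 23 degrees.
- drum (a joint): Turn of drum and crank, rad: 0 at the start (within 0.04), grows as the crank goes over the top towards the chute. Stiff (about 3 N at the handle), stays where left; stops at -0.1 and 2.4. Nine pockets 40 degrees apart between radial vanes; a dowel rolls out when the vane before it has come down to level: first pale one at about 0.65, second at 1.35, dark one at 2.05 rad.
- crank_grip (a point): Middle of the red crank handle, a round bar 14 mm thick and 54 mm long, parallel to the drum's axis; 85 mm from the axis, 82 mm to the +y side of the drum's middle; 28 mm from the crank arm. At drum = 0 it is 60 mm behind the axis (feeder +x), 160 mm above the bench; at 0.785 straight above the axis, at 185 mm.
- dowel_1: Pale wooden dowel, 20 mm in diameter, 50 mm long, the first in the drum (nearest the chute). Origin at its centre, its y axis is its length.
- dowel_2: Pale wooden dowel of the same size, second, in the next pocket. Origin at its centre. (Mind the surroundings: a wall shelf hangs 0.65 m above the bench at the far right, x over 0.65 and y under -0.06; swing the arm towards the crank before reaching out.)
- dowel_3: Dark wooden dowel of the same size, third, in the pocket after that. It must stay in the drum. Origin at its centre.
Mind the look-alikes: they are no part of the job. What is shaped like the dowel_1 but green or pink is not meant.

How it is judged (in metres and radians):
On the way, in this order (a step that is already met when the one before it is completed fails the run):
1. the first pale dowel has dropped into the chute while the second is still in the drum (x of dowel_1 in the frame of feeder between -0.18 and -0.1 m and z of dowel_1 in the frame of feeder below 0.06 m and y of dowel_1 in the frame of feeder between -0.04 and 0.04 m and z of each of dowel_2, dowel_3 in the frame of feeder above 0.095 m and x of dowel_2 in the frame of feeder between -0.066 and 0.066 m and y of dowel_2 in the frame of feeder between -0.035 and 0.035 m and x of dowel_3 in the frame of feeder between -0.066 and 0.066 m and y of dowel_3 in the frame of feeder between -0.035 and 0.035 m), for 0.2 s.
2. the second pale dowel has dropped into the chute while the dark one is still in the drum (x of dowel_1 in the frame of feeder between -0.18 and -0.1 m and z of each of dowel_1, dowel_2 in the frame of feeder below 0.06 m and y of dowel_1 in the frame of feeder between -0.04 and 0.04 m and x of dowel_2 in the frame of feeder between -0.18 and -0.1 m and y of dowel_2 in the frame of feeder between -0.04 and 0.04 m and z of dowel_3 in the frame of feeder above 0.095 m and x of dowel_3 in the frame of feeder between -0.066 and 0.066 m and y of dowel_3 in the frame of feeder between -0.035 and 0.035 m), for 0.2 s.
At the end, for the whole second after the job is handed in: Both pale dowels lie still in the chute (centres 100 to 180 mm before the drum's axis, between the chute's side walls, less than 60 mm above the bench), the dark dowel lies still in its pocket in the upper half of the drum, and the drum stands still (all of step 2 and linear speed of each of dowel_1, dowel_2, dowel_3 below 0.03 m/s and velocity of joint drum between -0.05 and 0.05 rad/s); the robot touches nothing.
It fails at once if the drum is spun fast (over 3 rad/s, 0.25 m/s at the handle) (velocity of joint drum above 3 rad/s).
It fails at once if a dowel is touched with the fingers (contact force between the fingers and dowel_1 above 0.3 N or contact force between the fingers and dowel_2 above 0.3 N or contact force between the fingers and dowel_3 above 0.3 N).
It also fails if it takes over 38 s, if anything falls off the work surface, if the arm or the gripper's body presses on something with over 40 N, if the wrist force passes 120 N, or if a joint passes its speed limit or range.

## Working session

There is one attempt and no reset: what is moved stays moved. The work goes in short steps, Python scripts to look and compute and a tool call to move; the robot and the scene stay as the last step left them, time stands still between calls to the robot, and variables do not carry over. Pictures are saved under pics/ and viewed, at most 10 in all, crops included, and the job is handed in when it is done.

Besides the shell and the picture viewer there is one more tool, called after "Emit:" as name(argument=value, ...), one argument or row to a line, values as JSON. step_arm: Moves the arm, as the interface text tells. Its arguments: {"type":"object","properties":{"plan":{"type":"string"}},"required":["plan"]}

```bash
mkdir -p pics; ls
python3 - <<'E'
from cell import arm
import cv2,numpy as np
ims=[]
for n in("scene","side"):
    s=arm.snapshot(n); np.savez(n+".npz",**s); ims.append(s["color"])
    print(n,s["intrinsics"].tolist(),(-s["R"].T@s["t"]).round(),s["R"][2].round(2))
    cv2.imwrite(f"pics/{n}0.png",s["color"][:,:,::-1])
print(arm.get_state())
E
```

```text
pics
scene [[510.2017357051402, 0.0, 319.0380148155863], [0.0, 510.2017357051402, 234.89912589441505], [0.0, 0.0, 1.0]] [ -55. -330.  578.] [ 0.71  0.46 -0.54]
side [[534.2021417500938, 0.0, 317.3376827684902], [0.0, 534.2021417500938, 228.34263840293357], [0.0, 0.0, 1.0]] [ 33.  35. 797.] [ 0.62  0.04 -0.78]
{'clock': 0.1, 'joint_pos': array([-1.46103506e+00,  3.59423524e-01,  1.51133474e+00, -3.18766401e-05,
        1.27251161e+00, -1.15088028e-01]), 'joint_vel': array([-0.00109994,  0.00020447, -0.00270508, -0.00089117, -0.00058028,
        0.00071398]), 'tau': array([-4.98156041e-04, -5.28654242e+01, -2.79349118e+01, -1.30088433e-04,
        4.93993270e-03, -1.91395678e-06]), 'tool_pos': array([ 133.69946771, -584.3079379 ,  249.53924344]), 'ee_rot': array([-8.38643523e-04,  9.93686127e-01,  1.12192595e-01, -1.29970028e-05]), 'wrist_force': array([ 0.13005607, -0.18885433,  0.0128784 ]), 'moment': array([-0.0059703 , -0.01235596, -0.00396851]), 'finger_force': 0.0, 'finger_gap': 85.4911616970446}
```

View pics/scene0.png

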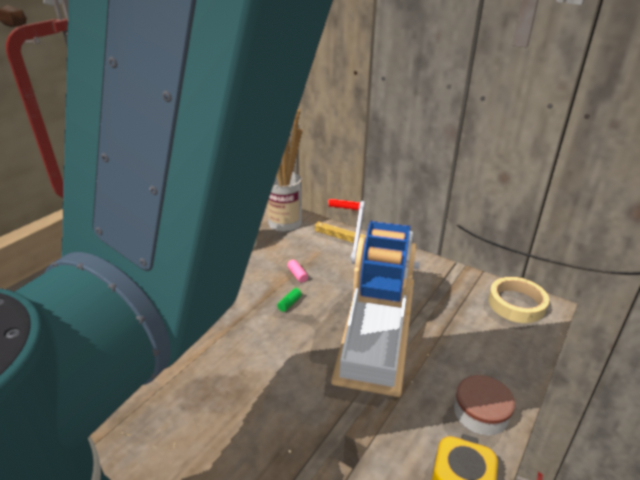

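View pics/side0.png

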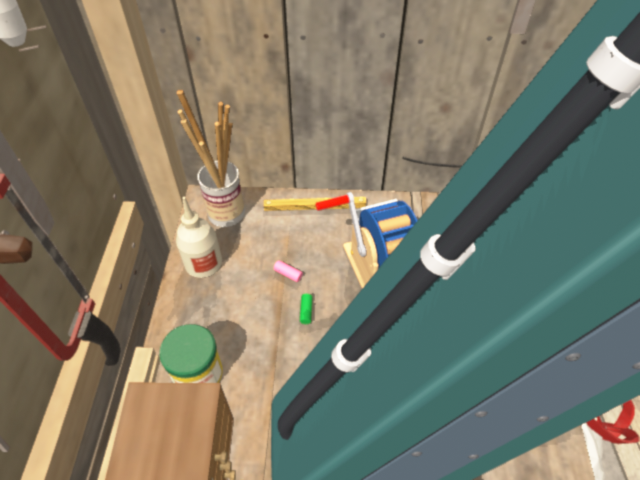

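Scene picture: the red handle is at (344,204), the drum at about (385,260), and the chute runs down to (370,380). The look-alikes are pink at (297,270) and green at (290,299), both lying on the bench. Side picture: the handle is at (335,202), and the pale dowels are in the drum at about (395,225). The dowels in the drum are the ones meant.

```bash
cat > h.py <<'E'
import cv2,numpy as np
def load(n): return dict(np.load(n+".npz"))
def ray(s,p):
    K=s["intrinsics"]; d=s["R"].T@np.linalg.solve(K,[p[0],p[1],1.]); return -s["R"].T@s["t"],d/np.linalg.norm(d)
def plane(s,p,z):
    c,d=ray(s,p); return c+d*(z-c[2])/d[2]
def tri(s1,p1,s2,p2):
    c1,d1=ray(s1,p1);c2,d2=ray(s2,p2)
    a=np.linalg.lstsq(np.c_[d1,-d2],c2-c1,rcond=None)[0]
    A,B=c1+a[0]*d1,c2+a[1]*d2; return (A+B)/2,np.linalg.norm(A-B)
def red(s,roi):
    x0,y0,x1,y1=roi; h=cv2.cvtColor(s["color"],cv2.COLOR_RGB2HSV)
    m=(((h[...,0]<6)|(h[...,0]>174))&(h[...,1]>190)&(h[...,2]>110)).astype(np.uint8)
    k=np.zeros_like(m);k[y0:y1,x0:x1]=m[y0:y1,x0:x1]
    n,l,st,c=cv2.connectedComponentsWithStats(k); i=1+st[1:,4].argmax()
    ys,xs=np.nonzero(l==i); P=np.c_[xs,ys].astype(float); c=P.mean(0)
    u=np.linalg.svd(P-c,full_matrices=False)[2][0]; u*=np.sign(u[0]); t=(P-c)@u
    return c,c+u*t.min(),c+u*t.max(),len(P)
E
python3 - <<'E'
from h import *
a,b=load("scene"),load("side")
A=red(a,(300,180,380,225));B=red(b,(300,180,362,225)); print(A,B)
for i in range(3): print(tri(a,A[i],b,B[i]))
e1,e2=tri(a,A[1],b,B[1])[0],tri(a,A[2],b,B[2])[0]; print(np.linalg.norm(e1-e2),np.degrees(np.arctan2(*(e1-e2)[:2])))
for p in((333,387),(402,395)): print(plane(a,p,0))
for p in((343,374),(394,381)): print(plane(a,p,44))
c=a["color"][190:400,300:440,::-1]; d=b["color"][170:290,240:440,::-1]
cv2.imwrite("pics/c1.png",np.hstack([cv2.resize(c,(400,600)),cv2.copyMakeBorder(cv2.resize(d,(400,240)),0,360,0,0,0)]))
E
```

```text
(array([343.55154639, 203.95876289]), array([328.73557376, 201.96458353]), array([357.61615593, 205.85181133]), 194) (array([332.00436681, 202.36681223]), array([316.12733593, 206.49029358]), array([347.56510349, 198.32547679]), 229)
(array([595.28359597,  43.5288912 , 160.93859026]), np.float64(0.55836075808297))
(array([586.57321622,  67.9948415 , 160.59695236]), np.float64(0.6817816711420798))
(array([602.31036857,  19.57064554, 162.46998228]), np.float64(2.6827544234083627))
50.95163353066732 -18.003400349397303
[375.94024764 -77.74265041   0.        ]
[ 418.30023863 -166.25320385    0.        ]
[369.75776355 -96.32491447  44.        ]
[ 397.61351118 -159.53418856   44.        ]
```

View pics/c1.png

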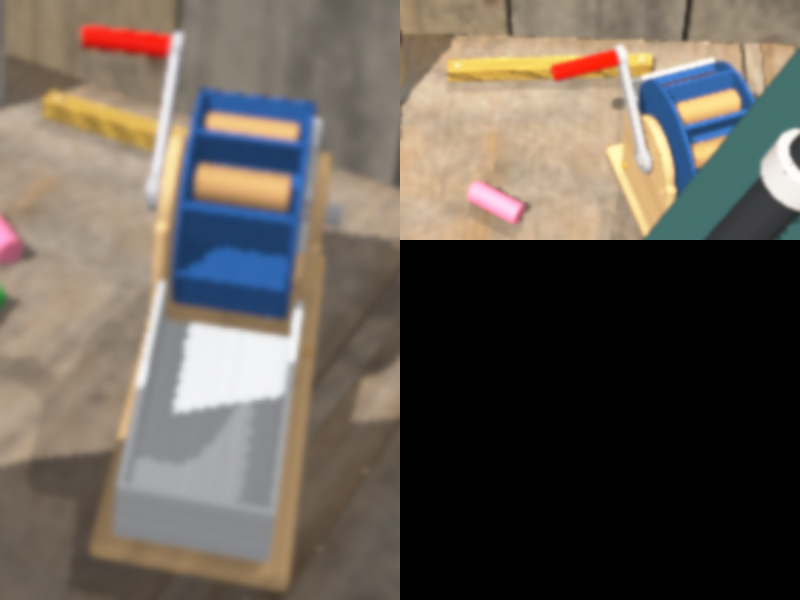

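The crop confirms it: two pale dowels in the drum, at about (252,125) and (242,187), and a clear red handle at (128,40). The chute lip's top corners are at (115,490) and (272,508) in the crop. Next I refine the yaw using the lip.

Run:
```python
from h import *
a=load("scene"); g=np.array([595.3,43.5])
L=[plane(a,(300+x/2.857,190+y/2.857),44)[:2] for x,y in((115,490),(272,508))]; print(L)
m=(L[0]+L[1])/2; v=m-g; print(m,np.linalg.norm(v),np.hypot(234,82),"yaw",np.degrees(np.arctan2(v[1],v[0])-np.arctan2(-82,-234)))
d=L[0]-L[1]; print("lip yaw",np.degrees(np.arctan2(-d[0],d[1])),np.linalg.norm(d))
for y in(15,18,21):
    r=np.radians(y);R=np.array([[np.cos(r),-np.sin(r)],[np.sin(r),np.cos(r)]]);print(y,g-R@[60,82])
```

```text
[array([387.08848196, -81.37113124]), array([ 419.67151748, -150.46532318])]
[ 403.37999972 -115.91822721] 249.49440409736613 247.95160818191923 yaw 20.402839355364783
lip yaw 25.24735370427104 76.39150190810447
15 [558.56761212 -51.23506046]
18 [563.57600256 -53.027654  ]
21 [568.67134627 -54.55567195]
```

```bash
cat >> h.py <<'E'
from scipy.spatial.transform import Rotation as Ro
YAW=np.radians(20)
def go(*targets,yaw=YAW):
    from cell import arm
    s=arm.get_state(); q=s["ee_rot"]; R=Ro.from_quat([q[1],q[2],q[3],q[0]])
    # tool z down, tool y along feeder +x
    y=np.array([np.cos(yaw),np.sin(yaw),0]);z=np.array([0,0,-1.]);x=np.cross(y,z)
    if x@[0,1,0]<0: y=-y; x=-x
    T=Ro.from_matrix(np.c_[x,y,z])
    w=(R.inv()*T).as_rotvec()
    print(s["clock"],s["tool_pos"].round(1),"F",s["wrist_force"].round(1),"gap",s["finger_gap"].round(1),"w",w.round(3), "q",s["joint_pos"].round(2))
    for t in targets: print(t,R.inv().apply(np.array(t)-s["tool_pos"]).round(1))
E
python3 -c "
from h import *
go((595.3,43.5,270))"
```

```text
Traceback (most recent call last):
  File "h.py", line 29, in go
    print(s["clock"],s["tool_pos"].round(1),"F",s["wrist_force"].round(1),"gap",s["finger_gap"].round(1),"w",w.round(3), "q",s["joint_pos"].round(2))
                                                                                ^^^^^^^^^^^^^^^^^^^^^
AttributeError: 'float' object has no attribute 'round'
```

```bash
sed -i 's/s\["finger_gap"\].round(1)/round(s["finger_gap"],1)/' h.py
python3 -c "
from h import *
go((595.3,43.5,270))"
```

```text
0.1 [ 133.7 -584.3  249.5] F [ 0.1 -0.2  0. ] gap 85.5 w [-1.000e-03 -2.000e-03 -1.695e+00] q [-1.46  0.36  1.51 -0.    1.27 -0.12]
(595.3, 43.5, 270) [ 590.  -509.1  -19.5]
```

Emit:
step_arm(
  plan="590 -509 -20 0 -0.002 -1.695 0.5; 590 -509 -20 0 -0.002 -1.695 0.5; 590 -509 -20 0 -0.002 -1.695 0.5; 590 -509 -20 0 -0.002 -1.695 0.5; 590 -509 -20 0 -0.002 -1.695 0.5; 590 -509 -20 0 -0.002 -1.695 0.5; 590 -509 -20 0 -0.002 -1.695 0.5; 590 -509 -20 0 -0.002 -1.695 0.5; 590 -509 -20 0 -0.002 -1.695 0.5; 590 -509 -20 0 -0.002 -1.695 0.5; 590 -509 -20 0 -0.002 -1.695 0.5; 590 -509 -20 0 -0.002 -1.695 0.5",
)

```text
clock: 1.6
tool_pos: [578.7, 21.0, 269.3]
ee_rot: [-0.0, 0.573, 0.819, -0.001]
wrist_force: [0.1, -0.7, 0.2]
finger_gap: 42.9
finger_force: 0.0
```

Run:
```python
from h import *
go((595.3,43.5,270),(595.3,43.5,160))
from cell import arm
for n in("scene","side","wrist"):
    s=arm.snapshot(n); np.savez(n+"1.npz",**s); cv2.imwrite(f"pics/{n}1.png",s["color"][:,:,::-1])
a=load("scene1"); print(red(a,(300,180,380,225)))
a,b,c=[cv2.imread(f"pics/{n}1.png") for n in("scene","side","wrist")]
cv2.imwrite("pics/m1.png",np.vstack([np.hstack([cv2.resize(a[150:400,250:500],(400,300)),cv2.resize(b[120:370,230:480],(400,300))]),cv2.copyMakeBorder(cv2.resize(c,(400,300)),0,0,0,400,0)]))
```

```text
1.6 [578.7  21.  269.3] F [ 0.1 -0.7  0.2] gap 42.9 w [-0.002  0.001  0.   ] q [-0.08  0.31  1.53 -0.    1.3  -0.43]
(595.3, 43.5, 270) [15.4 23.3 -0.7]
(595.3, 43.5, 160) [ 15.6  23.5 109.3]
(array([343.35263158, 203.93684211]), array([328.73499458, 201.93795029]), array([357.73961079, 205.90419258]), 190)
```

View pics/m1.png

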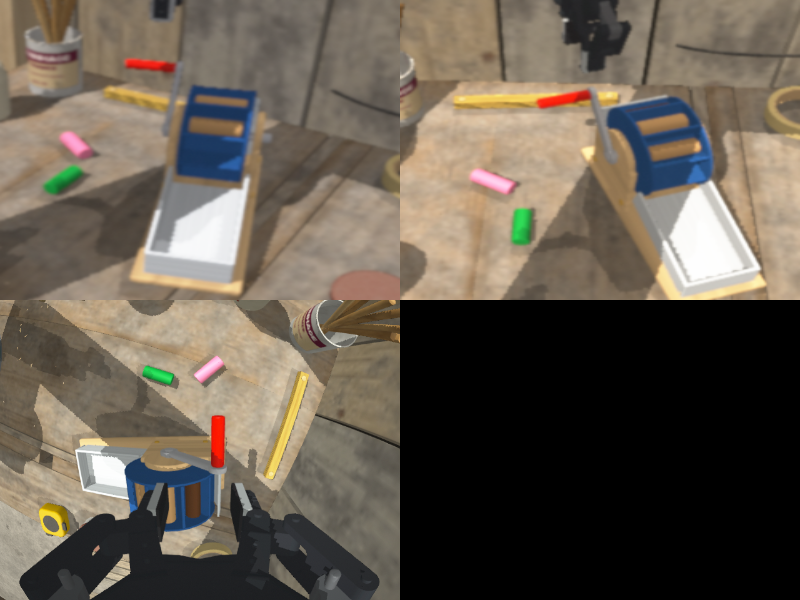

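Side view: the whole feeder is visible, with the handle clear at (565,98). Wrist view: the bar runs parallel to the jaws' faces at (218,440), so the yaw fits. Next: move over it and down around the bar.

Emit:
step_arm(
  plan="18 23.4 0 -0.002 0.001 0 0.5; 18 23.4 0 -0.002 0.001 0 0.5; 18 23.4 30 -0.002 0.001 0 0.5; 18 23.4 60 -0.002 0.001 0 0.5; 18 23.4 85 -0.002 0.001 0 0.5; 18 23.4 100 -0.002 0.001 0 0.5; 18 23.4 113 -0.002 0.001 0 0.5; 18 23.4 113 -0.002 0.001 0 0.5; 18 23.4 113 -0.002 0.001 0 0.25; 18 23.4 113 -0.002 0.001 0 0.25; 18 23.4 113 -0.002 0.001 0 0.25",
)

```text
clock: 3.12
tool_pos: [594.1, 43.9, 157.1]
ee_rot: [0.001, 0.574, 0.819, 0.001]
wrist_force: [-0.6, 0.4, 0.3]
finger_gap: 21.4
finger_force: 0.0
```

Run:
```python
from h import *
go((595.3,43.5,160))
from cell import arm
for n in("scene","side","wrist"):
    s=arm.snapshot(n); np.savez(n+"1.npz",**s); cv2.imwrite(f"pics/{n}1.png",s["color"][:,:,::-1])
a,b,c=[cv2.imread(f"pics/{n}1.png") for n in("scene","side","wrist")]
cv2.imwrite("pics/m2.png",np.vstack([np.hstack([cv2.resize(a[150:400,250:500],(400,300)),cv2.resize(b[120:370,230:480],(400,300))]),np.hstack([cv2.resize(c,(400,300)),cv2.resize(c[240:440,200:460],(400,300))])]))
```

```text
3.125 [594.1  43.9 157.1] F [-0.6  0.4  0.3] gap 21.4 w [0.002 0.    0.   ] q [-0.04  0.45  1.62  0.    1.07 -0.39]
(595.3, 43.5, 160) [-0.8  1.  -2.9]
```

View pics/m2.png

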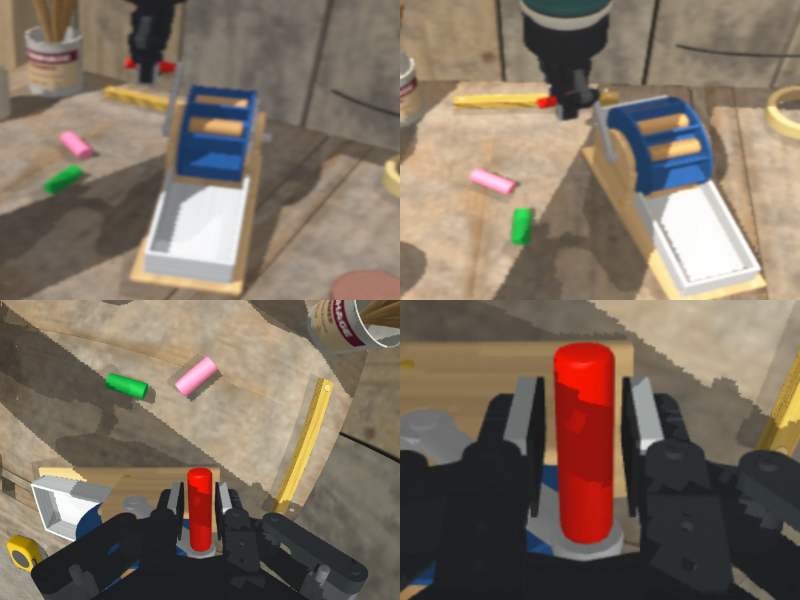

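The bar sits centred between the pads (crop at 585,440), and the clearance is even on both sides. Next I push along the arc to about 0.95 rad.

Emit:
step_arm(
  plan="0 -4 0 0 0 0 0.25; 0 -10 -6 0 0 0 0.25; 0 -17 -11 0 0 0 0.25; 0 -24 -15 0 0 0 0.25; 0 -32 -19 0 0 0 0.25; 0 -40 -22 0 0 0 0.25; 0 -48 -24 0 0 0 0.25; 0 -56 -25 0 0 0 0.25; 0 -65 -25 0 0 0 0.25; 0 -73 -24 0 0 0 0.25; 0 -77 -24 0 0 0 0.25; 0 -77 -24 0 0 0 0.25",
)

```text
clock: 4.78
tool_pos: [519.8, 17.3, 179.8]
ee_rot: [-0.001, 0.574, 0.819, -0.001]
wrist_force: [0.8, 0.3, 0.6]
finger_gap: 21.5
finger_force: 0.0
```

Run:
```python
from h import *
go((595.3,43.5,160))
from cell import arm
for n in("scene","side","wrist"):
    s=arm.snapshot(n); np.savez(n+"1.npz",**s); cv2.imwrite(f"pics/{n}1.png",s["color"][:,:,::-1])
a,b,c=[cv2.imread(f"pics/{n}1.png") for n in("scene","side","wrist")]
cv2.imwrite("pics/m3.png",np.vstack([np.hstack([cv2.resize(a[150:400,250:500],(400,300)),cv2.resize(b[120:370,230:480],(400,300))]),np.hstack([cv2.resize(c,(400,300)),cv2.resize(c[240:440,200:460],(400,300))])]))
```

```text
4.775 [519.8  17.3 179.8] F [0.8 0.3 0.6] gap 21.5 w [-0.002 -0.001 -0.   ] q [-0.1   0.32  1.76 -0.    1.06 -0.45]
(595.3, 43.5, 160) [-1.2 79.9 19.7]
```

View pics/m3.png

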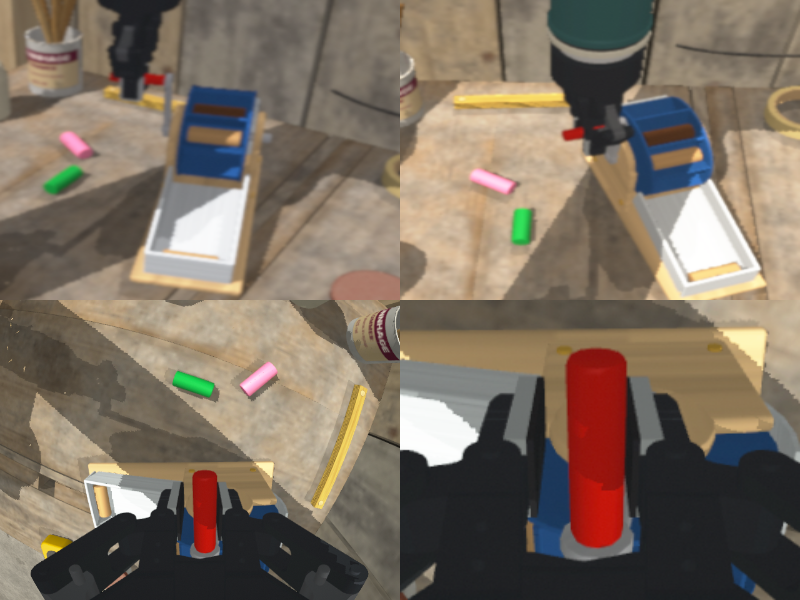

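Side view: the first pale dowel lies at the chute's end (720,272), the second is still in the drum (680,156), and the dark one is behind it (670,132). Step 1 is done, so I continue to about 1.6 rad.

Emit:
step_arm(
  plan="0 0 0 0 0 0 0.25; 0 -5 1 0 0 0 0.25; 0 -13 3 0 0 0 0.25; 0 -21 6 0 0 0 0.25; 0 -28 10 0 0 0 0.25; 0 -35.5 15 0 0 0 0.25; 0 -42 20 0 0 0 0.25; 0 -48 26 0 0 0 0.25; 0 -48 26 0 0 0 0.25; 0 -48 26 0 0 0 0.25; 0 -48 26 0 0 0 0.25",
)

```text
clock: 6.3
tool_pos: [475.6, 1.2, 154.2]
ee_rot: [-0.0, 0.574, 0.819, -0.0]
wrist_force: [-1.1, -0.1, 0.4]
finger_gap: 21.5
finger_force: 0.0
```

Run:
```python
from h import *
go((595.3,43.5,160))
from cell import arm
for n in("scene","side","wrist"):
    s=arm.snapshot(n); np.savez(n+"1.npz",**s); cv2.imwrite(f"pics/{n}1.png",s["color"][:,:,::-1])
a,b,c=[cv2.imread(f"pics/{n}1.png") for n in("scene","side","wrist")]
cv2.imwrite("pics/m4.png",np.vstack([np.hstack([cv2.resize(a[150:400,250:500],(400,300)),cv2.resize(b[120:370,230:480],(400,300))]),np.hstack([cv2.resize(c,(400,300)),cv2.resize(c[240:440,200:460],(400,300))])]))
```

```text
6.3 [475.6   1.2 154.2] F [-1.1 -0.1  0.4] gap 21.5 w [-0.001 -0.001  0.   ] q [-0.14  0.3   1.88  0.    0.96 -0.49]
(595.3, 43.5, 160) [ -1.2 127.   -5.9]
```

View pics/m4.png

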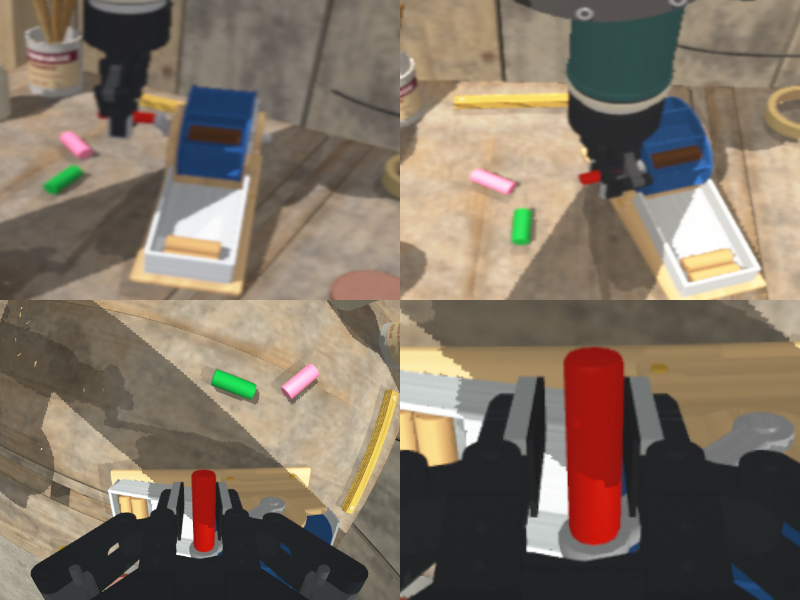

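Side view: both pale dowels lie in the chute (710,265), and the dark one is still in the drum (677,156). Next I open the fingers and lift clear.

Emit:
step_arm(
  plan="0 3 0 0 0 0 0.25; 0 3 0 0 0 0 0.5; 0 3 0 0 0 0 0.5; 0 3 0 0 0 0 0.5; 0 3 -10 0 0 0 0.5; 0 3 -30 0 0 0 0.5; 0 3 -60 0 0 0 0.5; 0 3 -90 0 0 0 0.5; 0 3 -120 0 0 0 0.5; 0 3 -120 0 0 0 0.5; 0 3 -120 0 0 0 0.5; 0 3 -120 0 0 0 0.5",
)

```text
clock: 7.95
tool_pos: [478.1, 2.2, 273.4]
ee_rot: [-0.001, 0.574, 0.819, -0.0]
wrist_force: [-0.0, 0.2, -0.3]
finger_gap: 42.5
finger_force: 0.0
```

Run:
```python
from h import *
go((595.3,43.5,160))
from cell import arm
for n in("scene","side"):
    s=arm.snapshot(n); cv2.imwrite(f"pics/{n}1.png",s["color"][:,:,::-1])
a,b=[cv2.imread(f"pics/{n}1.png") for n in("scene","side")]
cv2.imwrite("pics/m5.png",np.hstack([cv2.resize(a[150:400,250:500],(400,300)),cv2.resize(b[120:370,230:480],(400,300))]))
```

```text
7.95 [478.1   2.2 273.4] F [-0.   0.2 -0.3] gap 42.5 w [-0.001 -0.001 -0.   ] q [-0.14  0.16  1.73  0.    1.25 -0.49]
(595.3, 43.5, 160) [ -1.4 124.4 113.3]
```

View pics/m5.png

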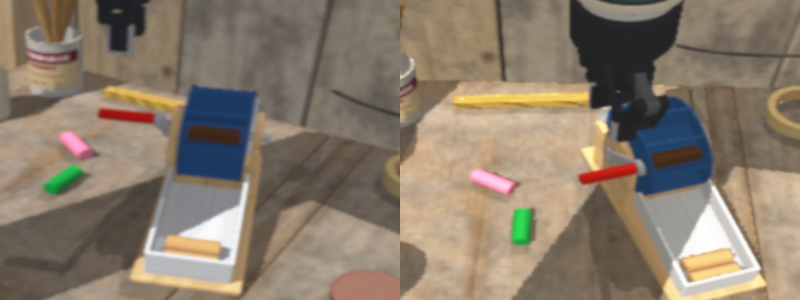

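The gripper is clear of the handle, both pale dowels are in the chute, and the dark one is in the drum.

```bash
python3 -c "
from cell import arm
print(arm.finish_job())"
```

```text
the job is handed in; nothing more can be done
None
```

I turned the drum to about 1.6 rad by its crank and handed the job in: both pale dowels dropped one after the other into the chute, the dark one stayed in the drum, and the gripper is clear of the handle; no verdict was returned.

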